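Shut a service box and lock its quarter-turn fastener

ROBOT

A 6-joint arm with a two-finger parallel gripper is mounted at the origin on a cart in front of the work surface, level with it; the furniture and walls round the work are solid. World frame = base frame: x ahead of the robot, y to its left, z up, the work surface at z = 0. Lengths are in m, angles in rad, forces in N, time in s.
With the tool pointing down it reaches from about 0.35 to 0.725 m from the base axis. Payload 6 kg.
Tool frame: the origin (TCP) lies between the finger pads; the fingertips stand 22 mm ahead of it and the grasp point (between the pads) lies 3 mm ahead of it (r.nose_length is the distance from the TCP to the fingertips, in m); z points along the fingers, y is the direction in which the jaws open and shut (so a half turn about z gives the same grasp; the last joint's range is limited). The gripper opens to 85 mm and grips with 20 to 120 N. Pads are 22 mm wide; open, the fingers measure 114 mm over their backs; the gripper's body (76 mm by 85 mm) begins 54 mm behind the grasp point. The pads swing forward as they close: fully open they stand 13 mm farther back than shut.
Start: joints at [-0.94, 0.04, 0.085, 0, -1.615, -0.334], TCP at [0.175, -0.574, 0.253] pointing down, gripper open.
Joint ranges: [-2.56, 2.56], [-1.29, 2.01], [-1.08, 1.49], [-3.29, 1.98], [-2.81, -0.18], [-2.99, 2.99]. Speed limits (rad/s): [2.57, 2.57, 3.01, 3.14, 3.14, 3.14].

INTERFACE

Orientations are given as a rotation vector (axis times angle).
In Python, from station import telemetry, cams, job, r gives the robot as it stands.
- The arm moves only by the tool jog_arm, never from a script. Its argument "plan" is a list of rows, each a list of 7 numbers: the shift along the tool's x, y, z in m, then the turn, a rotation vector about the tool's x, y, z in rad, then the closure in counts, from 0 (fully open) to 255 (shut). A call has 1 to 20 rows; each row shifts and turns the commanded pose from where the row before left it, along the tool's axes as they then stand; what a row does not reach is not made up. A row lasts 1/10 s, in which the tool goes at most 50 mm and 8.59 degrees, less where a joint would pass 70% of its speed; a pose out of reach is approached as far as the arm can. A call with a gripper value outside its range is refused whole. The fingers move at their own pace and stop on an object; "force" is the grip in N (left out, the last holds). Time passes only in rows, so rows that do not move let the fingers close. It gives the time, the measured TCP pose, the force and the opening at its end, in the units of the state.
- telemetry.read_state(): the state, without advancing time (a new reading comes with each control period).
- cams.grab_frame(name): name is "scene" or "top"; returns a dict with "frame" (480x640x3 uint8, red, green, blue), "range_z" (480x640 float32, m along the optical axis (not along the pixel's ray), 0 where there is no reading), "fx", "fy", "cx", "cy" (pixels), "k1" (the pictures are not rectified: a ray, as slopes to the right and down, at radius r is drawn at 1 + k1 r^2 times it, then the intrinsics apply), "eye" and "rotation" of the camera in the world. Camera axes: x right, y up, looking along -z (the intrinsics and any distortion apply to the point x, -y, -z); pixel columns grow to the right and rows downward; lengths in m; the calibration is good to about 2 mm. A picture is of the moment at which its call begins.
- job.job_done(): hands the job in, once; it reports no verdict.
The state is a dict: "clock": time; "joint_pos": joint angles; "dq": joint speeds; "effort": joint torques, N m; "eef_pos": TCP position; "tool_rot": TCP orientation; "wrist_force": force on the tool from outside, world axes, zero at the start; "moment": the same for the moment, N m; "finger_gap": finger opening in m.
Only numpy, scipy, OpenCV 4.12 (cv2) and the standard library are available. Lean on these libraries where they do the work, as an engineer would, in place of code of your own. Each camera call takes 0.05 s, during which the arm holds its last target.

TASK

The spring-loaded cover of the service box stands ajar: set the fingertips in the slot of its big round quarter-turn fastener, push the cover fully shut, and while keeping it down turn the fastener clockwise (seen from above) to its stop, so that the cover stays locked shut when you let go. Only push and turn with the fingers: pick nothing up and leave the small things lying round the box where they are. Finish with the hand clear.

Things in the scene. Friction and masses are not known exactly. Their poses are not given: they have to be found in the camera images.
- service_box: low grey metal box bolted to the worktop, 150 mm (its x) by 180 mm (its y), 55 mm high without the cover; origin at the centre of its underside, x points to the hinge side (away from the robot, yaw up to 0.35 rad either way), z up. Its grey cover, as large as the box, is hinged along the top edge at x = +75 mm, z = 55 mm
- cover (a joint): hinge angle of the cover in rad: 0 = fully shut and level, 0.14 = ajar (its stop, where a spring holds it at the start). At the fastener about 6 N downward holds it shut; unlocked and let go, it springs up again
- fastener (a joint): turn of the fastener in rad: 0 = unlocked (stop), growing clockwise seen from above to 1.57 = locked (stop). Starts between 0 and 0.25, stays where left (0.06 N m friction). Over the last 0.5 rad a hidden cam slides under a catch and holds the cover shut; it gets under only if the cover is kept within a few mm of shut until then
- slot (a point): centre of the slot floor, on the turning axis; moves and turns with the fastener, a round steel insert (94 mm) in a black collar (108 mm) of equal height on the cover. Slot: pocket 78 mm long (point y), 34 mm wide (point x), 16 mm deep, closed at both ends; z points out of it. Unlocked, its length runs along the box's y axis; locked, along the box's x
- shut_slot (a point): fixed point of the box where the slot floor's centre lies when the cover is fully shut: box x = -12 mm, y = 0, z = 63 mm (in the box's frame, axes as the box's). With the cover ajar the floor's centre stands about 12 mm higher
- bearing: plain steel ball bearing, a ring 26 mm across and 8 mm high, lying in front of the box; bystander, origin at the centre of its underside
- shaft_collar: dark clamp collar, a ring 26 mm across and 10 mm high, lying in front of the box; bystander, origin at the centre of its underside
- screwdriver_2: slim precision screwdriver 178 mm long, 13 mm high, lying on the mat left of the box, pointing away from the robot; bystander, origin at the centre of its underside
- collet_box_1: small white parts box 46 x 63 x 16 mm, behind the box; bystander, origin at the centre of its underside
- loupe: black stand magnifier, a cylinder 37 mm across and 40 mm high, on the mat left of the box, farther away than the screwdriver; bystander, origin at the centre of its underside

How it is judged:
On the way, in this order (a step that is already met when the one before it is completed fails the run):
1. the cover is pressed shut while the fastener is still unlocked (value of joint cover below 0.02 rad and value of joint fastener below 0.9 rad), for 0.1 s.
2. the fastener is turned to its stop with the cover shut (value of joint cover below 0.02 rad and value of joint fastener above 1.45 rad), for 0.2 s.
At the end, for the whole second after the job is handed in: with the hand clear the cover stays shut (hinge angle under 0.02 rad) and the fastener is turned to its stop (over 1.45 of 1.57 rad); the five small things are within 15 mm of where they stood (all of step 2 and distance of each of bearing, shaft_collar, screwdriver_2, collet_box_1, loupe from where it was at the start of the episode below 0.015 m); the robot touches nothing.
It fails at once if a small thing beside the box is lifted, carried or pushed away (moved over 15 mm) (distance of any of bearing, shaft_collar, screwdriver_2, collet_box_1, loupe from where it was at the start of the episode above 0.015 m).
It also fails if it takes over 38 s, if anything falls off the work surface, if the arm or the gripper's body presses on something with over 40 N, if the wrist force passes 120 N, or if a joint passes its speed limit or range.

## Working session

There is one attempt and no reset: what is moved stays moved. The work goes in short steps, Python scripts to look and compute and a tool call to move; the robot and the scene stay as the last step left them, time stands still between calls to the robot, and variables do not carry over. Pictures are saved under pics/ and viewed, and the job is handed in when it is done.

Besides the shell and the picture viewer there is one more tool, called after "Emit:" in YAML: its name, and indented under it one key for each argument. jog_arm: Moves the arm, as the interface text tells. Its arguments: {"type":"object","properties":{"plan":{"type":"array","items":{"type":"array","items":{"type":"number"}}},"force":{"type":"number"}},"required":["plan"]}

```bash
ls; mkdir -p pics
cat > h.py <<'E'
import numpy as np,cv2
def load(n): return np.load(f'{n}.npy',allow_pickle=True).item()
def px2w(f,u,v,z=None):
    xd=(u-f['cx'])/f['fx'];yd=(v-f['cy'])/f['fy'];k=f['k1']
    x,y=xd,yd
    for _ in range(20):
        s=1+k*(x*x+y*y);x,y=xd/s,yd/s
    d=np.array([x,-y,-1.]);R=np.array(f['rotation']);e=np.array(f['eye'])
    if z is None: t=f['range_z'][int(round(v)),int(round(u))]
    else: t=(z-e[2])/(R@d)[2]
    return e+R@d*t
E
python3 - <<'E'
from station import telemetry,cams,job,r
import numpy as np,cv2
print(telemetry.read_state(), r.nose_length)
for n in('scene','top'):
    f=cams.grab_frame(n);np.save(n+'.npy',f,allow_pickle=True)
    print(n,{k:v for k,v in f.items() if k not in('frame','range_z')})
    cv2.imwrite(f'pics/{n}0.png',f['frame'][...,::-1])
E
```

```text
pics
{'clock': 0.0, 'joint_pos': array([-9.40320281e-01,  4.08036208e-02,  8.37716531e-02, -4.87523914e-04,
       -1.61549137e+00, -3.33693077e-01]), 'dq': array([ 0.00185527, -0.00029728,  0.00132233,  0.00151627,  0.00024988,
       -0.00097598]), 'effort': array([-1.99706878e-04, -3.68205035e+01,  3.47419667e+01,  6.93276554e+00,
       -5.46475421e-03,  3.79893970e-05]), 'eef_pos': array([ 0.17546061, -0.57345671,  0.25225724]), 'tool_rot': array([ 4.64455003e-01, -3.10669585e+00, -2.75799007e-03]), 'wrist_force': array([ 0.53415257,  0.86234843, -0.55372324]), 'moment': array([-0.03933176, -0.02465335,  0.01542519]), 'finger_gap': 0.08558925920111264} 0.022
scene {'fx': 620.6932910882349, 'fy': 620.6932910882349, 'cx': 332.1743022453736, 'cy': 237.21304715520537, 'k1': -0.1868376405388579, 'eye': array([0.09818453, 1.08614361, 0.67748754]), 'rotation': array([ 0.36744955, -1.17326803, -2.35480047])}
top {'fx': 510.89004104999356, 'fy': 510.89004104999356, 'cx': 324.8665509625412, 'cy': 244.1754038754463, 'k1': 0.0014614272505821023, 'eye': array([0.41916277, 0.41345343, 1.02134891]), 'rotation': array([ 0.11000767, -0.08555869, -1.54424135])}
```

```bash
sed -i "s/R=np.array(f\['rotation'\])/R=cv2.Rodrigues(np.array(f['rotation']))[0]/" h.py
```

```text
(no output)
```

View pics/top0.png

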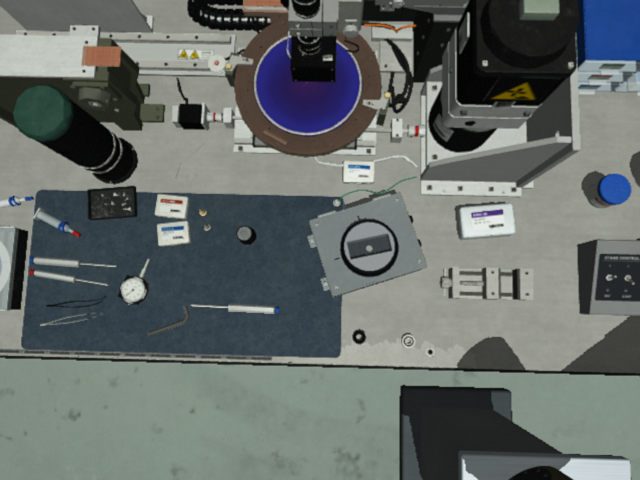

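View pics/scene0.png

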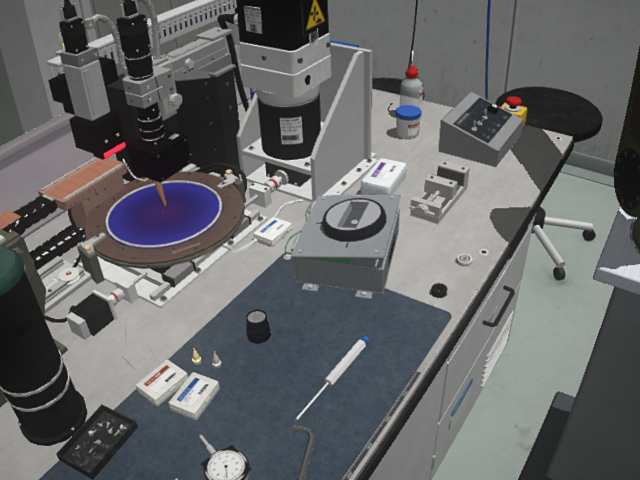

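Run:
```python
from h import *
f=load('top')
c=f['frame'][180:305,300:440,::-1];cv2.imwrite('pics/top_c.png',cv2.resize(c,None,fx=5,fy=5,interpolation=cv2.INTER_CUBIC))
s=load('scene')
c=s['frame'][175:305,280:420,::-1];cv2.imwrite('pics/sc_c.png',cv2.resize(c,None,fx=5,fy=5,interpolation=cv2.INTER_CUBIC))
```

```text
(no output)
```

View pics/top_c.png

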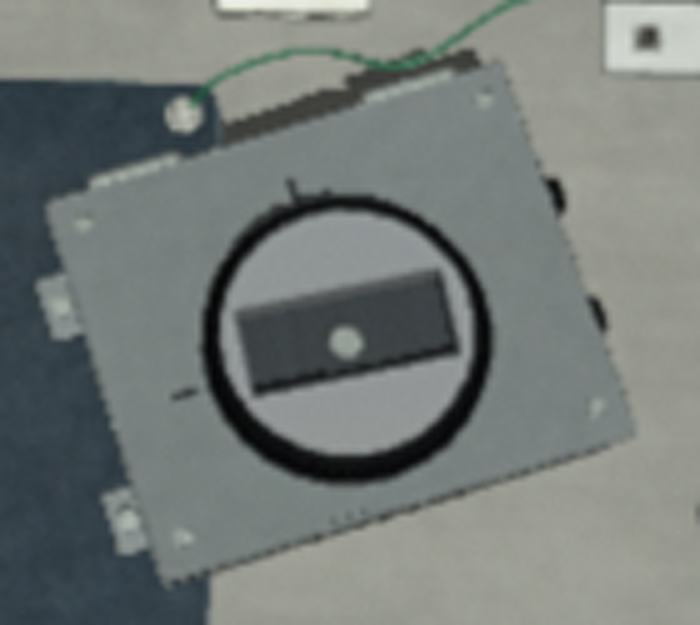

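View pics/sc_c.png

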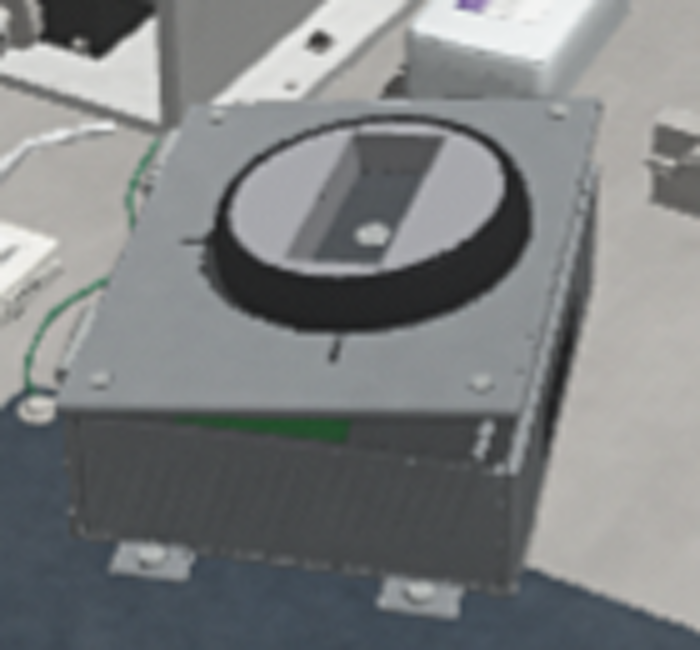

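Run:
```python
from h import *
f=load('top');s=load('scene')
def P(a,b,z=None,f=f,o=(300,180)): return px2w(f,o[0]+a/5-.4,o[1]+b/5-.4,z)
for n,a,b in [('scr1',84,224),('scr2',485,100),('scr3',597,407),('scr4',183,537)]: print(n,P(a,b).round(4))
q=[(240,312),(438,272),(457,350),(257,392)]
for a,b in q: print('slot corner z by depth',P(a,b,.089).round(4), P(a,b).round(4))
print('dot',P(346,342).round(4),'scene dot',P(373,234,None,s,(280,175)).round(4),P(373,234,.075,s,(280,175)).round(4),P(346,342,.075).round(4))
print('cover corners')
for (a,b),z in zip([(48,205),(500,62),(635,435),(165,585)],[.058,.058,.08,.08]): print(P(a,b,z).round(4))
# rim ring centre top: inner insert
print('ring', P(347,330,.091))
# plane fit of the cover by depth
m=f['range_z']
# insert region pts by depth
pts=[P(a,b) for a in range(60,640,6) for b in range(60,590,6)]
pts=np.array(pts)
for lo,hi in [(.05,.06),(.06,.07),(.07,.08),(.08,.09),(.09,.1),(.1,.11)]:
    print(lo,((pts[:,2]>lo)&(pts[:,2]<hi)).sum())
q=[(330,240),(260,280),(350,440),(430,390),(340,225),(300,300),(400,330),(300,360)]
for a,b in q: print((a,b),P(a,b).round(4))
```

```text
scr1 [0.5766 0.447  0.0644]
scr2 [0.6276 0.2956 0.0658]
scr3 [0.51   0.2553 0.0803]
scr4 [0.4582 0.4069 0.0846]
slot corner z by depth [0.5411 0.3878 0.089 ] [0.5421 0.3876 0.0813]
slot corner z by depth [0.5576 0.3153 0.089 ] [0.558  0.315  0.0862]
slot corner z by depth [0.5289 0.308  0.089 ] [0.5289 0.308  0.0886]
slot corner z by depth [0.5117 0.381  0.089 ] [0.5129 0.3806 0.0769]
dot [0.5326 0.3477 0.0743] scene dot [0.5321 0.3479 0.0738] [0.5312 0.3494 0.075 ] [0.5326 0.3477 0.075 ]
cover corners
[0.5847 0.4612 0.058 ]
[0.6443 0.289  0.058 ]
[0.5    0.2413 0.08  ]
[0.4407 0.4131 0.08  ]
ring [0.53508586 0.34854758 0.091     ]
0.05 135
0.06 1671
0.07 1781
0.08 1167
0.09 702
0.1 14
(330, 240) [0.569  0.355  0.0868]
(260, 280) [0.5536 0.3806 0.0855]
(350, 440) [0.4942 0.3473 0.0968]
(430, 390) [0.5131 0.3185 0.0967]
(340, 225) [0.5748 0.3514 0.086 ]
(300, 300) [0.5472 0.3654 0.0809]
(400, 330) [0.5376 0.3277 0.0748]
(300, 360) [0.5256 0.3647 0.0732]
```

Run:
```python
from h import *
f=load('top')
P=[]
for v in range(0,480,3):
  for u in range(0,640,3):
    if f['range_z'][v,u]>0:P.append(px2w(f,u,v))
P=np.array(P)
for zlim in (.1,.2,.3):
  for y0 in np.arange(-.6,.6,.1):
    q=P[(P[:,2]>zlim)&(P[:,1]>y0)&(P[:,1]<y0+.1)&(P[:,0]>.25)]
    if len(q):print(zlim,round(y0,1),'min x',q[:,0].min().round(3),'zmax',q[:,2].max().round(3))
# world->tool for start orientation
R=cv2.Rodrigues(np.array([.464455,-3.106696,-.002758]))[0]
print(R.round(3))
a=np.array([.1755,-.5735]);
for w in ([.42,-.25],[.47,.05],[.531,.348]):
  w=np.array(w);d=np.r_[w-a,0];print(w,(R.T@d).round(4));a=w
```

```text
0.1 -0.2 min x 0.867 zmax 0.139
0.1 -0.1 min x 0.866 zmax 0.138
0.1 -0.0 min x 0.669 zmax 0.258
0.1 0.1 min x 0.681 zmax 0.462
0.1 0.2 min x 0.681 zmax 0.442
0.1 0.3 min x 0.495 zmax 0.313
0.1 0.4 min x 0.823 zmax 0.362
0.1 0.5 min x 0.875 zmax 0.199
0.2 -0.0 min x 0.67 zmax 0.258
0.2 0.1 min x 0.682 zmax 0.462
0.2 0.2 min x 0.712 zmax 0.442
0.2 0.3 min x 0.855 zmax 0.313
0.2 0.4 min x 0.831 zmax 0.362
0.3 0.1 min x 0.714 zmax 0.462
0.3 0.2 min x 0.714 zmax 0.442
0.3 0.3 min x 0.872 zmax 0.313
0.3 0.4 min x 0.834 zmax 0.362
[[-0.956 -0.292 -0.001]
 [-0.292  0.956  0.002]
 [ 0.     0.002 -1.   ]]
[ 0.42 -0.25] [-0.3284  0.2378  0.0004]
[0.47 0.05] [-0.1356  0.2723  0.0005]
[0.531 0.348] [-0.1455  0.2671  0.0005]
```

Emit:
jog_arm:
  plan:
    - [-0.0328,0.0238,0,0,0,0,128]
    - [-0.0328,0.0238,0,0,0,0,128]
    - [-0.0328,0.0238,0,0,0,0,128]
    - [-0.0328,0.0238,0,0,0,0,128]
    - [-0.0328,0.0238,0,0,0,0,128]
    - [-0.0328,0.0238,0,0,0,0,128]
    - [-0.0328,0.0238,0,0,0,0,128]
    - [-0.0328,0.0238,0,0,0,0,128]
    - [-0.0328,0.0238,0,0,0,0,128]
    - [-0.0328,0.0238,0,0,0,0,128]
    - [-0.0136,0.0272,0,0,0,0,128]
    - [-0.0136,0.0272,0,0,0,0,128]
    - [-0.0136,0.0272,0,0,0,0,128]
    - [-0.0136,0.0272,0,0,0,0,128]
    - [-0.0136,0.0272,0,0,0,0,128]
    - [-0.0136,0.0272,0,0,0,0,128]
    - [-0.0136,0.0272,0,0,0,0,128]
    - [-0.0136,0.0272,0,0,0,0,128]
    - [-0.0136,0.0272,0,0,0,0,128]
    - [-0.0136,0.0272,0,0,0,0,128]
  force: 60

```text
clock: 2.1
eef_pos: [0.4699, 0.051, 0.253]
tool_rot: [0.465, -3.107, -0.0]
wrist_force: [0.3, 0.2, 0.7]
finger_gap: 0.0424
```

Emit:
jog_arm:
  plan:
    - [-0.01455,0.0267,0,0,0,0,128]
    - [-0.01455,0.0267,0,0,0,0,128]
    - [-0.01455,0.0267,0,0,0,0,128]
    - [-0.01455,0.0267,0,0,0,0,128]
    - [-0.01455,0.0267,0,0,0,0,128]
    - [-0.01455,0.0267,0,0,0,0,128]
    - [-0.01455,0.0267,0,0,0,0,128]
    - [-0.01455,0.0267,0,0,0,0,128]
    - [-0.01455,0.0267,0,0,0,0,128]
    - [-0.01455,0.0267,0,0,0,0,128]
    - [0,0,0,0,0,-0.14,128]
    - [0,0,0,0,0,-0.14,128]
    - [0,0,0,0,0,-0.14,128]
    - [0,0,0,0,0,0,128]

```text
clock: 3.5
eef_pos: [0.531, 0.3476, 0.2527]
tool_rot: [1.104, -2.94, 0.0]
wrist_force: [0.3, -0.1, 0.8]
finger_gap: 0.0427
```

```bash
python3 -c "
from station import telemetry
s=telemetry.read_state();print(s['joint_pos'].round(3),s['eef_pos'],s['tool_rot'])"
```

```text
[ 0.894  0.133  0.183 -0.    -1.621 -1.747] [0.53095756 0.34760693 0.25266164] [ 1.10366541e+00 -2.94022799e+00  4.42927200e-04]
```

Emit:
jog_arm:
  plan:
    - [0,0,0,0,0,-0.1396,128]
    - [0,0,0,0,0,-0.1396,128]
    - [0,0,0,0,0,-0.1396,128]
    - [0,0,0,0,0,-0.1396,128]
    - [0,0,0,0,0,-0.1396,128]
    - [0,0,0,0,0,-0.1396,128]
    - [0,0,0,0,0,-0.1396,128]
    - [0,0,0,0,0,-0.1396,128]
    - [0,0,0,0,0,-0.1396,128]
    - [0,0,0,0,0,-0.1396,128]
    - [0,0,0,0,0,-0.1396,128]
    - [0,0,0,0,0,-0.1396,128]
    - [0,0,0,0,0,-0.1396,128]
    - [0,0,0,0,0,-0.1396,128]
    - [0,0,0,0,0,-0.1396,128]
    - [0,0,0,0,0,-0.1396,128]
    - [0,0,0,0,0,-0.1396,128]
    - [0,0,0,0,0,-0.1396,128]
    - [0,0,0,0,0,-0.1396,128]
    - [0,0,0,0,0,0,128]

```text
clock: 5.5
eef_pos: [0.531, 0.3474, 0.253]
tool_rot: [3.122, 0.353, -0.001]
wrist_force: [1.0, -0.5, 0.4]
finger_gap: 0.0427
```

```bash
cat > st.py <<'E'
from station import telemetry
import numpy as np,cv2
s=telemetry.read_state();R=cv2.Rodrigues(s['tool_rot'])[0]
print(s['clock'],s['joint_pos'].round(3),s['eef_pos'].round(4),'yaw_y',np.arctan2(R[1,1],R[0,1]).round(4),'F',s['wrist_force'].round(1),'M',s['moment'].round(2),s['finger_gap']);print(R.round(3))
E
python3 st.py
python3 - <<'E'
from station import cams
import cv2
f=cams.grab_frame('scene');cv2.imwrite('pics/s1.png',cv2.resize(f['frame'][100:310,250:450,::-1],None,fx=2.8,fy=2.8))
E
```

```text
5.5 [ 0.894  0.133  0.183 -0.    -1.621  0.902] [0.531  0.3474 0.253 ] yaw_y -1.3456 F [ 1.  -0.5  0.4] M [-0.02 -0.02 -0.03] 0.042717908799217705
[[ 0.975  0.223 -0.001]
 [ 0.223 -0.975 -0.   ]
 [-0.001  0.    -1.   ]]
```

View pics/s1.png

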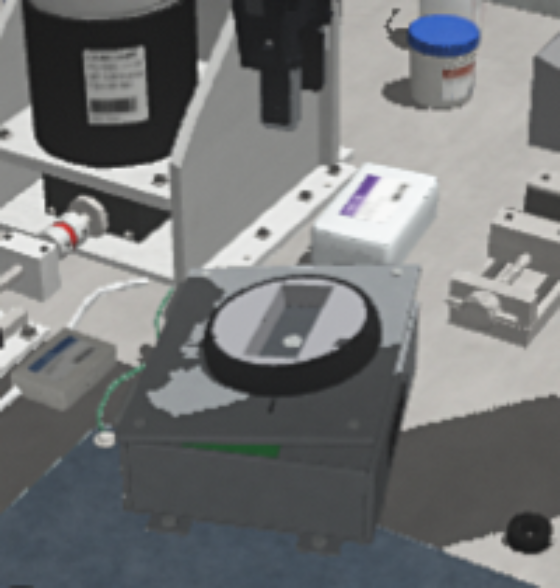

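Emit:
jog_arm:
  plan:
    - [0.001,0,0.025,0,0,0,128]
    - [0.001,0,0.025,0,0,0,128]
    - [0,0,0.025,0,0,0,128]
    - [0,0,0.025,0,0,0,128]
    - [0,0,0.02,0,0,0,128]
    - [0,0,0.01,0,0,0,128]
    - [0,0,0,0,0,0,128]

```text
clock: 6.25
eef_pos: [0.5325, 0.3474, 0.1217]
tool_rot: [3.12, 0.352, -0.004]
wrist_force: [0.4, -0.1, -0.4]
finger_gap: 0.0424
```

```bash
python3 st.py
python3 - <<'E'
from station import cams
import cv2
f=cams.grab_frame('scene');cv2.imwrite('pics/s2.png',cv2.resize(f['frame'][150:290,290:430,::-1],None,fx=4,fy=4,interpolation=cv2.INTER_CUBIC))
f=cams.grab_frame('top');cv2.imwrite('pics/t2.png',cv2.resize(f['frame'][180:305,300:440,::-1],None,fx=4,fy=4,interpolation=cv2.INTER_CUBIC))
E
```

```text
6.25 [ 0.892  0.16  -0.026 -0.    -1.387  0.903] [0.5325 0.3474 0.1217] yaw_y -1.3464 F [ 0.4 -0.1 -0.4] M [ 0.02 -0.01 -0.05] 0.04236453588948058
[[ 0.975  0.223 -0.002]
 [ 0.223 -0.975 -0.002]
 [-0.003  0.001 -1.   ]]
```

View pics/s2.png

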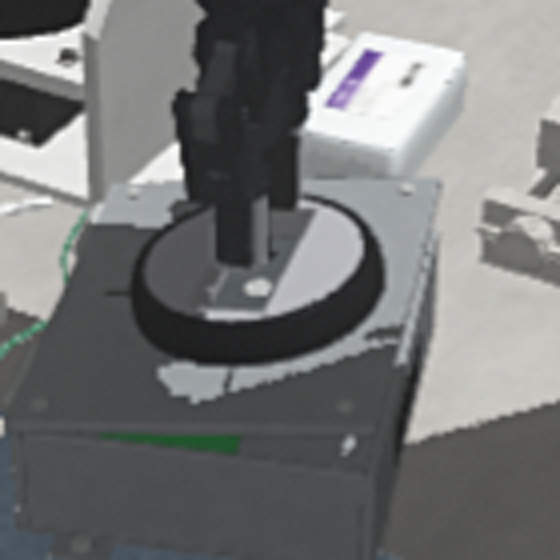

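View pics/t2.png

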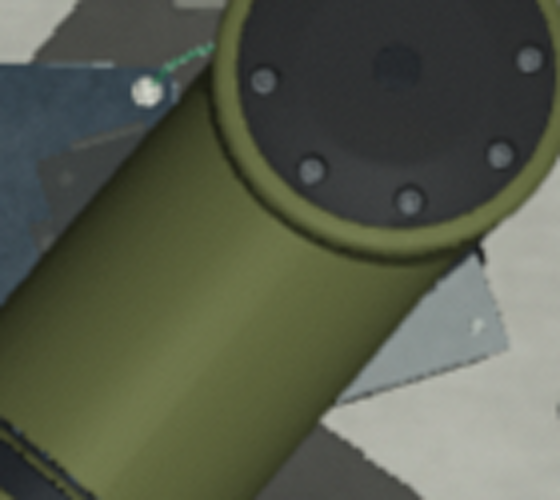

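Emit:
jog_arm:
  plan:
    - [0.0003,0,0.004,0,0,0,128]
    - [0.0003,0,0.004,0,0,0,128]
    - [0,0,0.004,0,0,0,128]
    - [0,0,0.003,0,0,0,128]
    - [0,0,0.003,0,0,0,128]
    - [0,0,0.002,0,0,0,128]
    - [0,0,0,0,0,0,128]

```text
clock: 7.05
eef_pos: [0.5335, 0.348, 0.1029]
tool_rot: [3.121, 0.357, -0.001]
wrist_force: [-0.1, -0.9, -0.3]
finger_gap: 0.0424
```

```bash
python3 st.py
python3 - <<'E'
from station import cams
import cv2
f=cams.grab_frame('scene');cv2.imwrite('pics/s3.png',cv2.resize(f['frame'][150:290,290:430,::-1],None,fx=4,fy=4,interpolation=cv2.INTER_CUBIC))
E
```

```text
7.05 [ 0.892  0.171 -0.049 -0.    -1.352  0.907] [0.5335 0.348  0.1029] yaw_y -1.3433 F [-0.1 -0.9 -0.3] M [0.04 0.   0.03] 0.042351445903994415
[[ 0.974  0.226 -0.001]
 [ 0.226 -0.974 -0.   ]
 [-0.001  0.    -1.   ]]
```

View pics/s3.png

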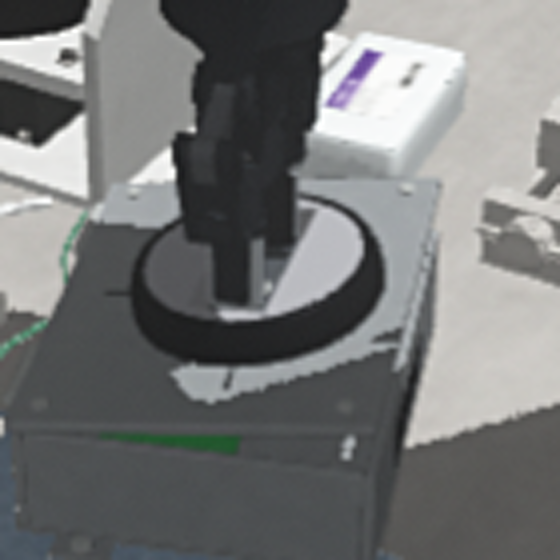

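Emit:
jog_arm:
  plan:
    - [0,0,0.003,0,0,0,128]
    - [0,0,0.003,0,0,0,128]
    - [0,0,0.003,0,0,0,128]
    - [-0.0005,0,0.002,0,0,0,128]
    - [0,0,0,0,0,0,128]

```text
clock: 7.6
eef_pos: [0.5332, 0.348, 0.0925]
tool_rot: [3.121, 0.357, 0.001]
wrist_force: [-1.8, -0.8, 3.3]
finger_gap: 0.0424
```

Emit:
jog_arm:
  plan:
    - [-0.0004,0,0.002,0,0,0,128]
    - [-0.0004,0,0.002,0,0,0,128]
    - [-0.0004,0,0.002,0,0,0,128]
    - [-0.0004,0,0.002,0,0,0,128]
    - [0,0,0,0,0,0,128]

```text
clock: 8.1
eef_pos: [0.532, 0.3476, 0.0846]
tool_rot: [-3.121, -0.357, -0.002]
wrist_force: [0.7, -1.4, 5.3]
finger_gap: 0.0425
```

```bash
python3 st.py
```

```text
8.1 [ 8.930e-01  1.770e-01 -7.700e-02  1.000e-03 -1.316e+00  9.050e-01] [0.532  0.3476 0.0846] yaw_y -1.3432 F [ 0.7 -1.4  5.3] M [-0.48 -0.19 -0.06] 0.04254271672714547
[[ 0.974  0.226  0.001]
 [ 0.226 -0.974  0.   ]
 [ 0.001 -0.    -1.   ]]
```

Emit:
jog_arm:
  plan:
    - [-0.0004,0,0.001,0,0,0,128]
    - [-0.0004,0,0.001,0,0,0,128]
    - [0,0,0.001,0,0,0,128]
    - [0,0,0,0,0,0,128]

```text
clock: 8.5
eef_pos: [0.5318, 0.3476, 0.0832]
tool_rot: [-3.121, -0.357, -0.005]
wrist_force: [-0.2, -2.3, 8.6]
finger_gap: 0.0427
```

Emit:
jog_arm:
  plan:
    - [0,0,0.001,0,0,0,128]
    - [0,0,0.001,0,0,0,128]
    - [0,0,0,0,0,0,128]

```text
clock: 8.8
eef_pos: [0.5319, 0.3477, 0.0829]
tool_rot: [-3.12, -0.357, -0.006]
wrist_force: [-3.9, -4.0, 17.2]
finger_gap: 0.0425
```

```bash
python3 st.py
python3 - <<'E'
from station import cams
import cv2
f=cams.grab_frame('scene');cv2.imwrite('pics/s4.png',cv2.resize(f['frame'][150:310,280:420,::-1],None,fx=4,fy=4,interpolation=cv2.INTER_CUBIC))
E
```

```text
8.8 [ 0.894  0.175 -0.082  0.002 -1.31   0.904] [0.5319 0.3477 0.0829] yaw_y -1.3427 F [-3.9 -4.  17.2] M [-1.4   1.56 -0.09] 0.042505633505604705
[[ 0.974  0.226  0.004]
 [ 0.226 -0.974  0.001]
 [ 0.004 -0.    -1.   ]]
```

View pics/s4.png

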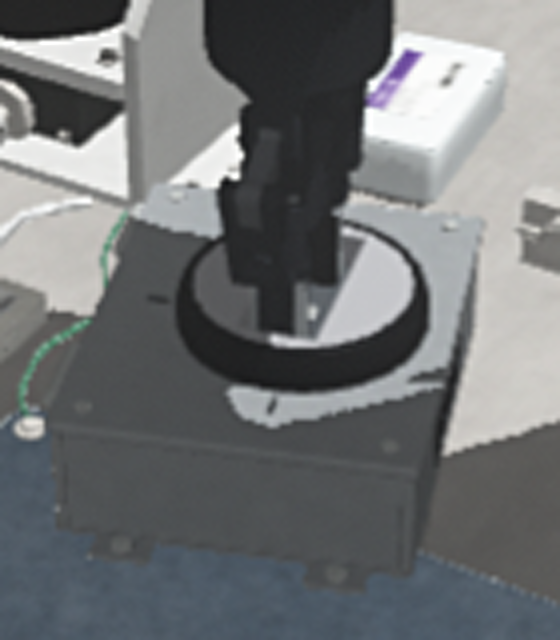

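Emit:
jog_arm:
  plan:
    - [-0.0004,0,0.0005,0,0,0.05,128]
    - [-0.0004,0,0,0,0,0.08,128]
    - [0,0,0,0,0,0.08,128]
    - [0,0,0,0,0,0.08,128]
    - [0,0,0,0,0,0.08,128]
    - [0,0,0,0,0,0.08,128]
    - [0,0,0,0,0,0,128]

```text
clock: 9.55
eef_pos: [0.5318, 0.3469, 0.0829]
tool_rot: [-3.121, 0.352, -0.007]
wrist_force: [-1.6, -5.6, 17.0]
finger_gap: 0.0425
```

```bash
python3 st.py
```

```text
9.55 [ 0.895  0.173 -0.085  0.004 -1.309  0.451] [0.5318 0.3469 0.0829] yaw_y -1.7953 F [-1.6 -5.6 17. ] M [-2.05  0.82 -0.06] 0.04252378131021129
[[ 0.975 -0.223  0.005]
 [-0.223 -0.975  0.   ]
 [ 0.005 -0.002 -1.   ]]
```

Emit:
jog_arm:
  plan:
    - [0,0,0.0003,0,0,0.08,128]
    - [0,0,0,0,0,0.08,128]
    - [0,0,0,0,0,0.08,128]
    - [0,0,0,0,0,0.08,128]
    - [0,0,0,0,0,0.08,128]
    - [0,0,0,0,0,0.08,128]
    - [0,0,0,0,0,0.08,128]
    - [0,0,0,0,0,0.08,128]
    - [0,0,0,0,0,0,128]

```text
clock: 10.45
eef_pos: [0.5313, 0.3461, 0.0829]
tool_rot: [-2.852, 1.316, -0.006]
wrist_force: [-6.1, -8.3, 20.4]
finger_gap: 0.0423
```

```bash
python3 st.py
```

```text
10.45 [ 0.894  0.173 -0.085  0.004 -1.311 -0.189] [0.5313 0.3461 0.0829] yaw_y -2.4354 F [-6.1 -8.3 20.4] M [-3.03  2.04 -0.06] 0.04229653857613355
[[ 0.649 -0.761  0.003]
 [-0.761 -0.649 -0.001]
 [ 0.003 -0.002 -1.   ]]
```

Emit:
jog_arm:
  plan:
    - [0.0005,0.0008,0.0003,0,0,0.08,128]
    - [0,0,0,0,0,0.08,128]
    - [0,0,0,0,0,0.08,128]
    - [0,0,0,0,0,0.08,128]
    - [0,0,0,0,0,0.08,128]
    - [0,0,0,0,0,0.08,128]
    - [0,0,0,0,0,0,128]

```text
clock: 11.15
eef_pos: [0.5313, 0.3465, 0.0828]
tool_rot: [-2.455, 1.953, -0.005]
wrist_force: [-5.0, -4.0, 19.5]
finger_gap: 0.0426
```

```bash
python3 st.py
```

```text
11.15 [ 0.894  0.171 -0.087  0.003 -1.308 -0.668] [0.5313 0.3465 0.0828] yaw_y -2.9148 F [-5.  -4.  19.5] M [-1.68  1.55 -0.07] 0.04261148462332822
[[ 0.225 -0.974  0.005]
 [-0.974 -0.225  0.001]
 [-0.    -0.005 -1.   ]]
```

Still moving freely (turned 1.57 so far); on to the stop.

Emit:
jog_arm:
  plan:
    - [0,0,0,0,0,0.06,128]
    - [0,0,0,0,0,0.05,128]
    - [0,0,0,0,0,0.04,128]
    - [0,0,0,0,0,0,128]

```text
clock: 11.55
eef_pos: [0.532, 0.3479, 0.0829]
tool_rot: [-2.302, 2.126, -0.004]
wrist_force: [0.7, -0.6, 16.2]
finger_gap: 0.0427
```

```bash
python3 st.py
```

```text
11.55 [ 0.895  0.172 -0.086  0.003 -1.305 -0.816] [0.532  0.3479 0.0829] yaw_y -3.0623 F [ 0.7 -0.6 16.2] M [-0.26  0.25  0.48] 0.04266706788169792
[[ 0.079 -0.997  0.007]
 [-0.997 -0.079  0.004]
 [-0.004 -0.007 -1.   ]]
```

Emit:
jog_arm:
  plan:
    - [0,0,0,0,0,0.04,128]
    - [0,0,0,0,0,0.04,128]
    - [0,0,0,0,0,0,128]
    - [0,0,0,0,0,0,128]

```text
clock: 11.95
eef_pos: [0.5319, 0.3479, 0.083]
tool_rot: [-2.224, 2.209, -0.006]
wrist_force: [0.8, -1.6, 16.4]
finger_gap: 0.0426
```

```bash
python3 st.py
```

```text
11.95 [ 0.896  0.172 -0.087  0.004 -1.305 -0.89 ] [0.5319 0.3479 0.083 ] yaw_y -3.1347 F [ 0.8 -1.6 16.4] M [-0.67  0.08  3.8 ] 0.042639490663354075
[[ 0.007 -1.     0.008]
 [-1.    -0.007  0.003]
 [-0.003 -0.008 -1.   ]]
```

Emit:
jog_arm:
  plan:
    - [0,0,0,0,0,-0.08,128]
    - [0,0,0,0,0,-0.08,128]
    - [0,0,-0.002,0,0,-0.04,128]
    - [0,0,0,0,0,0,128]

```text
clock: 12.35
eef_pos: [0.5314, 0.348, 0.0831]
tool_rot: [-2.427, 1.984, -0.002]
wrist_force: [1.4, 0.9, 10.5]
finger_gap: 0.0425
```

```bash
python3 st.py
```

```text
12.35 [ 8.950e-01  1.720e-01 -8.500e-02  1.000e-03 -1.307e+00 -6.950e-01] [0.5314 0.348  0.0831] yaw_y -2.9414 F [ 1.4  0.9 10.5] M [ 0.52 -0.23  0.  ] 0.04248956913747115
[[ 0.199 -0.98   0.005]
 [-0.98  -0.199  0.004]
 [-0.003 -0.006 -1.   ]]
```

Emit:
jog_arm:
  plan:
    - [0,0,-0.003,0,0,0,128]
    - [0,0,-0.004,0,0,0,128]
    - [0,0,-0.006,0,0,0,128]
    - [0,0,-0.01,0,0,0,128]
    - [0,0,-0.02,0,0,0,128]
    - [0,0,-0.03,0,0,0,128]
    - [0,0,-0.03,0,0,0,128]
    - [0,0,-0.03,0,0,0,128]
    - [0,0,0,0,0,0,128]

```text
clock: 13.25
eef_pos: [0.5312, 0.347, 0.2196]
tool_rot: [-2.424, 1.985, -0.003]
wrist_force: [-0.0, -0.8, 1.3]
finger_gap: 0.0427
```

```bash
python3 st.py
python3 - <<'E'
from station import cams
import cv2
f=cams.grab_frame('scene');cv2.imwrite('pics/s5.png',f['frame'][...,::-1]);cv2.imwrite('pics/s5c.png',cv2.resize(f['frame'][150:310,280:420,::-1],None,fx=4,fy=4,interpolation=cv2.INTER_CUBIC))
E
```

```text
13.25 [ 0.895  0.123  0.111  0.002 -1.55  -0.696] [0.5312 0.347  0.2196] yaw_y -2.9432 F [-0.  -0.8  1.3] M [ 0.03 -0.06  0.03] 0.0427150168965214
[[ 0.197 -0.98   0.007]
 [-0.98  -0.197  0.005]
 [-0.004 -0.008 -1.   ]]
```

View pics/s5c.png

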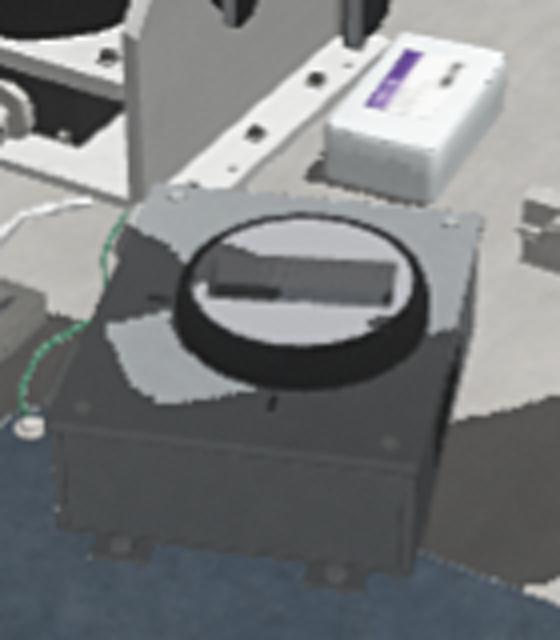

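View pics/s5.png

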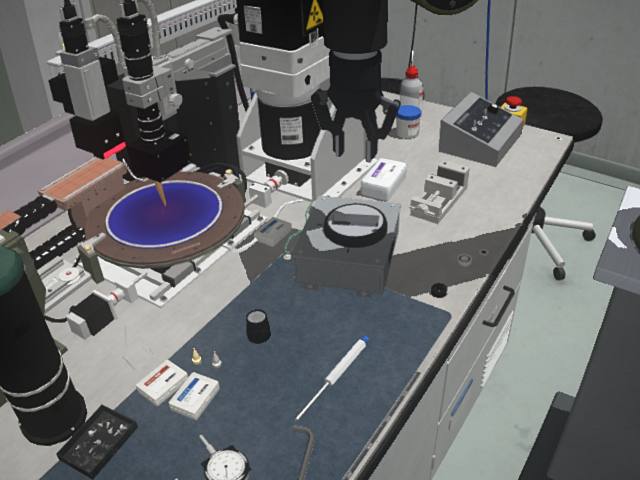

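Run:
```python
from station import cams
from h import *
f=cams.grab_frame('scene');np.save('s6.npy',f,allow_pickle=True)
for a,b in [(215,256),(398,263),(208,298),(388,305),(85,407),(390,442),(450,225),(180,193)]:
    u,v=280+a/4-.4,150+b/4-.4
    print((a,b),px2w(f,u,v,.079).round(4),px2w(f,u,v).round(4))
g=lambda a,b:px2w(f,280+a/4-.4,150+b/4-.4,.079)
for p,q in [((215,256),(398,263)),((208,298),(388,305))]:
    d=g(*p)-g(*q);print(np.arctan2(d[1],d[0]),np.linalg.norm(d))
```

```text
(215, 256) [0.5708 0.3521 0.079 ] [0.5718 0.3504 0.0776]
(398, 263) [0.5007 0.3179 0.079 ] [0.5015 0.3165 0.0779]
(208, 298) [0.557  0.3798 0.079 ] [0.5632 0.3702 0.0709]
(388, 305) [0.4898 0.3468 0.079 ] [0.4996 0.3284 0.0641]
(85, 407) [0.5598 0.4666 0.079 ] [0.5741 0.4474 0.0605]
(390, 442) [0.4457 0.4259 0.079 ] [0.4551 0.4081 0.0629]
(450, 225) [0.495  0.2812 0.079 ] [0.5058 0.2593 0.0628]
(180, 193) [0.6102 0.3179 0.079 ] [0.6242 0.2969 0.0626]
0.45416813462448585 0.07792926186600331
0.455480775406477 0.07486543164446742
```

Emit:
jog_arm:
  plan:
    - [0,0,0.02,0,0,-0.1,128]
    - [0,0,0.02,0,0,-0.1,128]
    - [0,0,0.02,0,0,0,128]
    - [0,0,0.02,0,0,0,128]
    - [0,0,0.02,0,0,0,128]
    - [0,0,0.012,0,0,0,128]
    - [0,0,0.006,0,0,0,128]
    - [0,0,0.005,0,0,0,128]
    - [0,0,0.003,0,0,0,128]
    - [0,0,0.002,0,0,0,128]
    - [0,0,0,0,0,0,128]

```text
clock: 14.45
eef_pos: [0.5298, 0.3465, 0.0855]
tool_rot: [-2.617, 1.738, 0.0]
wrist_force: [0.2, 0.2, 0.2]
finger_gap: 0.0426
```

```bash
python3 st.py
```

```text
14.45 [ 0.895  0.17  -0.082 -0.    -1.318 -0.496] [0.5298 0.3465 0.0855] yaw_y -2.7432 F [0.2 0.2 0.2] M [ 0.    0.01 -0.01] 0.042587640440459776
[[ 0.388 -0.922  0.   ]
 [-0.922 -0.388  0.   ]
 [-0.    -0.    -1.   ]]
```

Emit:
jog_arm:
  plan:
    - [0,-0.0018,-0.001,0,0,0.05,128]
    - [0,0,0,0,0,0.08,128]
    - [0,0,0,0,0,0.08,128]
    - [0,0,0,0,0,0.06,128]
    - [0,0,0,0,0,0.06,128]
    - [0,0,0,0,0,0.03,128]
    - [0,0,0,0,0,0,128]
    - [0,0,0,0,0,0,128]

```text
clock: 15.25
eef_pos: [0.5317, 0.3477, 0.087]
tool_rot: [-2.266, 2.174, -0.0]
wrist_force: [1.6, 2.8, 0.4]
finger_gap: 0.0429
```

```bash
python3 st.py
```

```text
15.25 [ 0.894  0.174 -0.075  0.    -1.32  -0.853] [0.5317 0.3477 0.087 ] yaw_y -3.1002 F [1.6 2.8 0.4] M [ 0.71 -0.54  1.89] 0.04285630851092864
[[ 0.041 -0.999  0.001]
 [-0.999 -0.041  0.001]
 [-0.001 -0.002 -1.   ]]
```

Emit:
jog_arm:
  plan:
    - [0,0,0,0,0,-0.08,128]
    - [0,0,0,0,0,-0.08,128]
    - [0,0,0,0,0,-0.05,128]
    - [0,0,0,0,0,0,128]

```text
clock: 15.65
eef_pos: [0.5312, 0.3467, 0.086]
tool_rot: [2.478, -1.93, -0.001]
wrist_force: [0.8, -0.3, -0.1]
finger_gap: 0.0423
```

```bash
python3 st.py
```

```text
15.65 [ 8.930e-01  1.740e-01 -7.700e-02 -1.000e-03 -1.321e+00 -6.450e-01] [0.5312 0.3467 0.086 ] yaw_y -2.8943 F [ 0.8 -0.3 -0.1] M [ 0.03  0.02 -0.01] 0.04233747500358279
[[ 0.245 -0.97  -0.001]
 [-0.97  -0.245 -0.   ]
 [ 0.     0.001 -1.   ]]
```

Free in the slot; lift straight out, then move back toward the robot so the top camera sees the box.

Emit:
jog_arm:
  plan:
    - [0,0,-0.005,0,0,0,128]
    - [0,0,-0.01,0,0,0,128]
    - [0,0,-0.015,0,0,0,128]
    - [0,0,-0.02,0,0,0,128]
    - [0,0,-0.03,0,0,0,128]
    - [0,0,-0.03,0,0,0,128]
    - [0,0,-0.03,0,0,0,128]
    - [0.04,0.02,0,0,0,0,128]
    - [0.04,0.02,0,0,0,0,128]
    - [0.04,0.02,0,0,0,0,128]
    - [0.04,0.02,0,0,0,0,128]
    - [0.04,0.0,0,0,0,0,128]
    - [0.04,0.0,0,0,0,0,128]
    - [0.04,0.0,0,0,0,0,128]
    - [0.04,0,0,0,0,0,128]
    - [0,0,0,0,0,0,128]

```text
clock: 17.25
eef_pos: [0.5331, 0.0135, 0.228]
tool_rot: [-2.474, 1.935, -0.003]
wrist_force: [0.4, 0.0, 0.0]
finger_gap: 0.0425
```

```bash
python3 st.py
python3 - <<'E'
from station import cams
import cv2,numpy as np
for n in('scene','top'):
    f=cams.grab_frame(n);np.save(n+'9.npy',f,allow_pickle=True);cv2.imwrite(f'pics/{n}9.png',f['frame'][...,::-1])
    if n=='top':cv2.imwrite('pics/t9c.png',cv2.resize(f['frame'][180:305,300:440,::-1],None,fx=5,fy=5,interpolation=cv2.INTER_CUBIC))
E
```

```text
17.25 [ 4.030e-01 -1.410e-01 -1.360e-01  1.000e-03 -1.574e+00 -1.600e-01] [0.5331 0.0135 0.228 ] yaw_y -2.8984 F [0.4 0.  0. ] M [ 0.04  0.01 -0.04] 0.04250314541549749
[[ 0.241 -0.971  0.002]
 [-0.971 -0.241 -0.   ]
 [ 0.001 -0.002 -1.   ]]
```

View pics/top9.png

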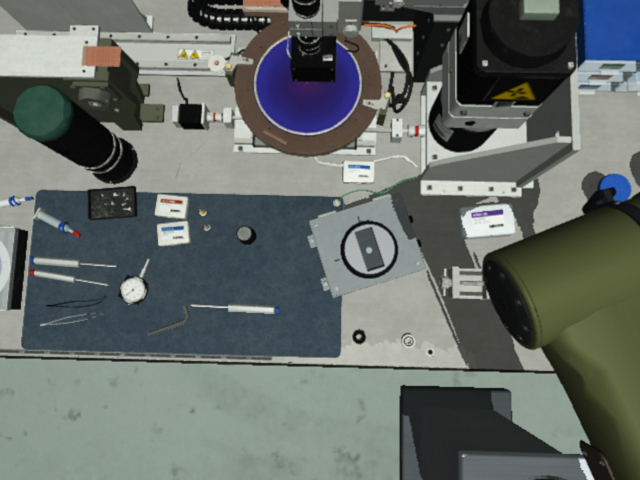

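View pics/t9c.png

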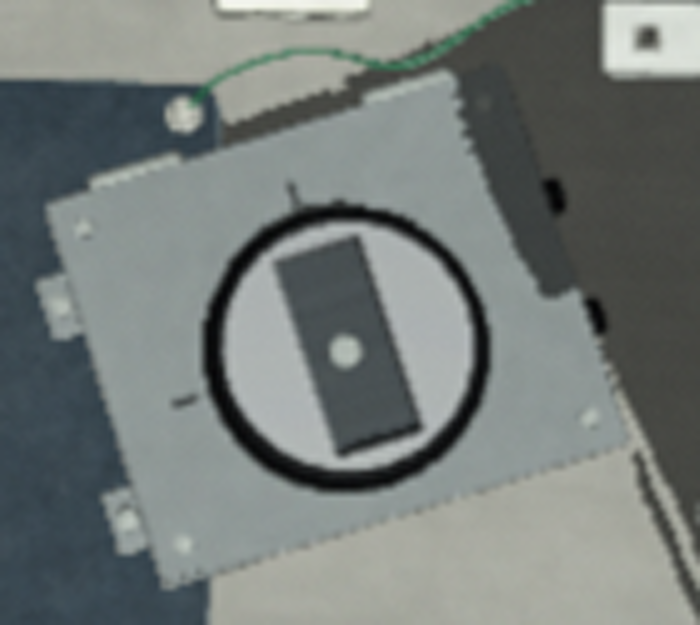

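Run:
```python
from h import *
f=load('top9');g=lambda a,b,z:px2w(f,300+a/5-.4,180+b/5-.4,z)
for p,q,z in [((275,265),(338,455),.079),((358,238),(422,430),.079),((84,230),(183,545),.061),((48,205),(165,587),.061)]:
    d=g(*p,z)-g(*q,z);print(np.arctan2(d[1],d[0]).round(3),np.linalg.norm(d).round(4))
for a,b in [(84,230),(183,545),(590,418),(460,380)]:print(px2w(f,300+a/5-.4,180+b/5-.4).round(4))
o=load('top')['frame'].astype(int);n=f['frame'].astype(int)
for nm,(u0,u1,v0,v1) in dict(collar=(345,375,325,350),bearing=(395,420,330,352),drv=(185,285,298,318),loupe=(232,262,220,248),collet=(340,378,158,185)).items():
    print(nm,np.abs(o-n)[v0:v1,u0:u1].mean().round(2))
```

```text
0.335 0.0745
0.333 0.0753
0.328 0.1253
0.322 0.1516
[0.5747 0.447  0.0621]
[0.4561 0.4067 0.0631]
[0.5073 0.2552 0.0643]
[0.5185 0.3062 0.0832]
collar 11.34
bearing 12.74
drv 7.97
loupe 6.3
collet 12.0
```

```bash
python3 -c "
from station import job
print(job.job_done())"
```

```text
the job is handed in; nothing more can be done
None
```

I pressed the cover shut with the fingertips in the slot, at about 17 N. Holding it down, I turned the fastener clockwise until it hit its stop, where the wrist moment rose to 3.8 N m. I handed the job in at about 17 s on the robot's clock; the hand-in gives no verdict.

**One check failed along the way.** After I first lifted clear, the slot measured about 0.13 rad short of its stop (about 1.44 rad). The likely cause is the pressing fingertips dragging it back as I unwound. I went back in without pressing, turned it to the stop again (1.9 N m), backed off freely and lifted out.

**Last checks, by camera:**
- **Fastener:** the slot lies at 0.334 rad and the box at about 0.325 rad, so the fastener is at about 1.56 of 1.57 rad.
- **Cover:** three of its corner screws measure 62–64 mm high with the hand away, so it is level and staying shut.
- **Hand:** it is clear of the box and reads no force.
- **Small things:** all five look unmoved by eye in the top picture. I did not measure their positions, and a direct picture comparison told me nothing because the brightness had changed.

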